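# Load the sample carrier and scan its label

## Task

Push the carrier that holds the capped tubes along its lane into the loading bay, fully home against the hidden stop. Then pick up the handheld scanner from the rubber mat and hold it steady for two seconds, pointed squarely at the middle of the label on that carrier's sloping tail panel with the window about 10 cm from the label, and lay it back flat on the mat, the same way up and wholly on it. Leave the empty carrier and everything else on the bench where it is.

Things in the scene. Friction and masses are not known exactly. Their poses are not given: they have to be found in the camera images.
- bay: Fixed loading bay: white housing 250 long x 200 wide x 144 mm high, before its mouth a flat infeed plate 210 x 204 mm, top 4 mm above the bench. Origin: on the bench under the middle of the mouth; x along the lanes into the housing, z up. Two lanes 46 mm wide, at y = +45 and -45 mm, between low rails (14 mm above the bench) outside and walls inside. One carrier lies in each lane; which varies.
- stop: Fixed rubber stop across both lanes, hidden inside the housing. Origin: middle of its front face, at bench level; axes as the bay's. It lies 100 to 130 mm behind the mouth (varies). Home means the carrier's nose touches it (within 4 mm).
- carrier: The carrier to load, 0.17 to 0.34 kg, loose: black bar 190 x 40 x 30 mm with five upright tubes with white caps (tops 104 mm above its underside) and a sloping label panel at its tail. Its nose starts 10 to 40 mm inside the mouth. Origin: centre of underside; x towards its nose, z up. 3 mm of play each side in its lane; slides with under 5 N. Home, its tail is still 60 to 90 mm outside the mouth.
- carrier_nose (a point): Middle of the carrier's flat front end face (leading end), 15 mm above its underside.
- carrier_tail (a point): Middle of the carrier's flat vertical rear end face, 40 wide x 30 mm high, 15 mm above its underside: where to push. The label panel above it starts about 5 mm farther in and its top is 81 mm above the carrier's underside.
- label: Barcode label on the tube carrier's tail panel: white, 42 wide x 38 mm high, dark bars. Origin: centre of its face, 60 mm above the carrier's underside, 15 mm in from the tail. x points through it into the carrier (the way a squarely aimed scanner looks), 25 degrees below level as the panel leans back. A scan counts within 16 degrees and 20 mm of centre, window 60 to 140 mm away, still for 1 s.
- spare: The empty carrier in the other lane: same bar and label panel, but no tubes. To be left alone (up to 12 mm of movement is forgiven). Origin and axes as for the carrier.
- scanner: Handheld scanner, 0.15 kg, loose, flat on the mat: grey handle 36 wide x 38 mm high (x = -85 to +30 mm), wider white head 56 wide x 38 mm high (x = +30 to +80 mm), its flat front end a black window. Origin: on the centre line of its underside, near its centre of mass; x towards the window (the way it looks), z up. Its line of sight runs along x, 19 mm above the underside.
- scanner_nose (a point): Middle of the scanner's window, at x = +80 mm, 19 mm above its underside.
- scanner_tail (a point): Middle of the handle's rear end, at x = -85 mm, 19 mm above its underside.
- mat: Fixed black rubber mat 240 x 150 x 3 mm. Origin: centre of its underside; x along its length, y across. At the end both ends of the scanner must be over it (within 120 mm of its centre along x and 70 mm along y).
- spray: Bystander: green spray bottle, 72 mm across, 213 mm high, standing to the right of the infeed. Origin under its centre.
- reagent: Bystander: small jar 48 mm across, 72 mm high, left of the infeed. Origin under its centre.
- cup: Bystander: specimen cup 60 mm across, 68 mm high, beside the mat. Origin under its centre.
- tuberack: Bystander: black tube rack 125 x 60 x 46 mm on the other side of the mat. Origin under its centre, x along its length.
- tipbox: Bystander: blue box with clear lid 120 x 80 x 69 mm. Origin under its centre.
- marker: Bystander: marker pen 140 mm long, 14 thick, lying on top of the bay. Origin at its middle, on its underside, x along it.
Not all that is in view belongs to the job. What is shaped like the scanner but blue or green is not meant.

How it is judged (in metres and radians):
On the way, in this order (a step that is already met when the one before it is completed fails the run):
1. the tube carrier is pushed home: its nose within 4 mm of the hidden stop (x of carrier_nose in the frame of stop above -0.004 m and z of carrier_nose in the frame of bay below 0.03 m), for 0.2 s.
2. with the carrier home, the scanner is held still for 1 s with its window 60 to 140 mm from the carrier's label, its line of sight within 20 mm of the label's centre and within 16 degrees of square (all of step 1 and x of label in the frame of scanner between 0.14 and 0.22 m and y of label in the frame of scanner between -0.02 and 0.02 m and z of label in the frame of scanner between -0.001 and 0.039 m and x of scanner in the frame of label below -0.1 m and angle between the x axis of scanner and the x axis of label, either way round below 0.28 rad and linear speed of scanner below 0.02 m/s and angular speed of scanner below 0.12 rad/s), for 1 s.
At the end, for the whole second after the job is handed in: The tube carrier is home (nose within 4 mm of the stop) and at rest; the scanner lies flat and right way up on the mat, at rest, with both its ends over the mat (within 120 mm of its centre lengthwise and 70 mm across); the empty carrier has moved less than 12 mm and each bystander less than 30 mm (all of step 1 and x of scanner_nose in the frame of mat between -0.12 and 0.12 m and x of scanner_tail in the frame of mat between -0.12 and 0.12 m and y of scanner_nose in the frame of mat between -0.07 and 0.07 m and y of scanner_tail in the frame of mat between -0.07 and 0.07 m and angle between scanner's own z axis and vertical below 0.1 rad and height (world z) of scanner below 0.01 m and linear speed of each of scanner, carrier below 0.02 m/s and distance of spare from where it was at the start of the episode below 0.012 m and distance of each of spray, reagent, cup, tuberack, tipbox, marker from where it was at the start of the episode below 0.03 m); the robot touches nothing.
It fails at once if the empty carrier is moved more than 12 mm (distance of spare from where it was at the start of the episode above 0.012 m).
It fails at once if a bystander is moved more than 30 mm (distance of any of spray, reagent, cup, tuberack, tipbox, marker from where it was at the start of the episode above 0.03 m).
It also fails if it takes over 67 s, if anything falls off the work surface, if the arm or the gripper's body presses on something with over 40 N, if the wrist force passes 120 N, or if a joint passes its speed limit or range.

## Robot

A 6-joint arm with a two-finger parallel gripper is mounted at the origin on the work surface. World frame = base frame: x ahead of the robot, y to its left, z up, the work surface at z = 0. Lengths are in mm, angles in rad, forces in N, time in s.
With the tool pointing down it reaches from about 275 to 750 mm from the base axis. Payload 10.2 kg.
Tool frame: the origin (TCP) lies midway between the tips of the shut fingers; the grasp point (between the pads) lies grasp_offset behind it (grasp_offset is the distance from the TCP to the grasp point, in mm); x points along the fingers, z is the direction in which the jaws open and shut, and the axes are right-handed (so a half turn about x gives the same grasp; the last joint's range is limited). The gripper opens to 85 mm and grips with 20 to 120 N. Pads are 22 mm wide; open, the fingers measure 114 mm over their backs; the gripper's body (76 mm by 85 mm) begins 54 mm behind the grasp point. The pads swing forward as they close: fully open they stand 13 mm farther back than shut.
Start: joints at [0.991, 0.313, 1.498, -0, 1.331, -0.223], TCP at [183.384, 491.937, 231.294] pointing down, gripper open.
Joint ranges: [-2.94, 2.94], [-0.97, 2.17], [0.19, 2.56], [-1.23, 4.37], [0.02, 3.11], [-2.88, 2.88]. Speed limits (rad/s): [2.39, 2.39, 3.01, 3.14, 3.14, 3.14].

## Interface

Orientations are given as a unit quaternion [w, x, y, z].
In Python, from rig import sense, capture, calibration, finish_job, grasp_offset gives the robot as it stands.
- The arm moves only by the shell command python3 -m jog 'ROWS' [FORCE]. ROWS is JSON, a list of rows, each an object with "linear": the shift along the tool's x, y, z scaled (see below), a list of three; "rotation": the turn, a rotation vector about the tool's x, y, z scaled (see below), a list of three; "grip": the finger opening in mm, from 0 to 85.4. A call has 1 to 20 rows; each row is the pose to reach, as a shift and turn from the pose measured when the call began, along the tool's axes at that moment; what a row does not reach only later rows make up. The controller multiplies each number of a shift by 0.3 m and each number of a turn by 0.5 rad. A row lasts 1/12 s, in which the tool goes at most 41.7 mm and 7.16 degrees, less where a joint would pass 70% of its speed; a pose out of reach is approached as far as the arm can. A call with a number of a shift or a turn outside -1 to 1 is refused whole. A call with a gripper value outside its range is refused whole. The fingers move at their own pace and stop on an object; FORCE is the grip in N (left out, the last holds). Time passes only in rows, so rows that repeat a pose let the fingers close. It gives the time, the measured TCP pose, the force and the opening at its end, in the units of the state.
- sense(): the state, without advancing time (a new reading comes with each control period).
- capture(name): name is "scene" or "top"; returns (picture, depth): 420x560x3 uint8, red, green, blue; 420x560 float32, mm along the optical axis (not along the pixel's ray), 0 where there is no reading.
- calibration(name): a dict with "intrinsics" (3x3 intrinsics, pixels), "dist" ([k1, k2, p1, p2, k3] as OpenCV has them; the pictures are not rectified), "world_from_camera" (4x4, takes a point from camera to world coordinates). Camera axes: x right, y up, looking along -z (the intrinsics and any distortion apply to the point x, -y, -z); pixel columns grow to the right and rows downward; lengths in mm; the calibration is good to about 2 mm. A picture is of the moment at which its call begins. calibration takes no time and is no camera call.
- finish_job(): hands the job in, once; it reports no verdict.
The state is a dict: "time_s": time; "joints": joint angles; "dq": joint speeds; "tau": joint torques, N m; "eef_pos": TCP position; "ee_rot": TCP orientation; "force": force on the tool from outside, world axes, zero at the start; "wrist_torque": the same for the moment, N m; "grip_width": opening from 0.0 (shut) to 1.0 (fully open).
Only numpy, scipy, OpenCV 4.12 (cv2) and the standard library are available. Lean on these libraries where they do the work, as an engineer would, in place of code of your own. Each camera call takes 0.05 s, during which the arm holds its last target.

## Working session

There is one attempt and no reset: what is moved stays moved. The work goes in short steps, Python scripts to look and compute and a shell command to move; the robot and the scene stay as the last step left them, time stands still between calls to the robot, and variables do not carry over. Pictures are saved under pics/ and viewed, and the job is handed in when it is done.

```bash
ls; mkdir -p pics; python3 - <<'E'
from rig import sense,capture,calibration,grasp_offset
import cv2,numpy as np
print(sense()); print(grasp_offset)
for n in("scene","top"):
    p,d=capture(n); cv2.imwrite(f"pics/{n}0.png",p[:,:,::-1]); np.savez(f"pics/{n}0.npz",p=p,d=d)
    c=calibration(n); print(c)
E
```

```text
pics
{'time_s': 0.0, 'joints': array([ 9.90602587e-01,  3.13455897e-01,  1.49845722e+00, -2.33651507e-05,
        1.33099509e+00, -2.23405637e-01]), 'dq': array([ 0.00050083, -0.0011149 ,  0.00074244, -0.0009857 ,  0.00133886,
       -0.00104796]), 'tau': array([ 1.58548746e-04, -4.12265396e+01, -2.59740740e+01, -1.56199385e-04,
        4.16933544e-03, -6.40763687e-06]), 'eef_pos': array([183.23592734, 491.70311811, 230.72447992]), 'ee_rot': array([ 0.58036008, -0.40352334,  0.5812167 ,  0.40316031]), 'force': array([-0.40556935, -0.31521243,  0.20959286]), 'wrist_torque': array([ 0.04342717, -0.00079011, -0.05599856]), 'grip_width': 1.0000605860081904}
18.700000000000003
{'intrinsics': array([[432.48898072,   0.        , 278.3566012 ],
       [  0.        , 432.48898072, 208.43721503],
       [  0.        ,   0.        ,   1.        ]]), 'dist': array([0.00047234, 0.        , 0.        , 0.        , 0.        ]), 'world_from_camera': array([[-6.48306751e-01, -5.03972458e-01,  5.70710188e-01,
         1.16647319e+03],
       [ 7.61378885e-01, -4.29857173e-01,  4.85309184e-01,
         4.23546943e+02],
       [ 7.41405445e-04,  7.49155907e-01,  6.62393296e-01,
         8.89262855e+02],
       [ 0.00000000e+00,  0.00000000e+00,  0.00000000e+00,
         1.00000000e+00]])}
{'intrinsics': array([[420.69000357,   0.        , 276.30931971],
       [  0.        , 420.69000357, 212.2880946 ],
       [  0.        ,   0.        ,   1.        ]]), 'dist': array([0.02459094, 0.        , 0.        , 0.        , 0.        ]), 'world_from_camera': array([[-8.87730785e-03,  9.90092264e-01, -1.40137438e-01,
         3.55996206e+02],
       [-9.99956515e-01, -9.19006720e-03, -1.58482010e-03,
        -1.26602283e+02],
       [-2.85699059e-03,  1.40117275e-01,  9.90130793e-01,
         1.17595745e+03],
       [ 0.00000000e+00,  0.00000000e+00,  0.00000000e+00,
         1.00000000e+00]])}
```

View pics/scene0.png

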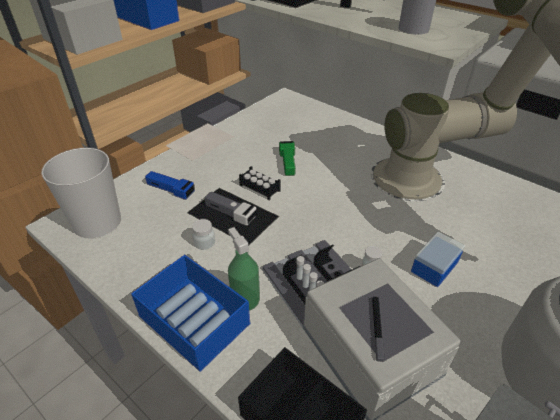

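View pics/top0.png

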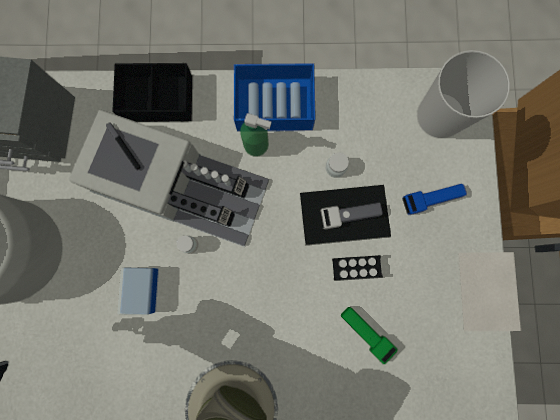

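The scene has three scanner-shaped things: grey/white on the black mat (top ~350,215), blue (435,198) and green (370,333). The grey/white one on the mat fits. The tube carrier is in the upper lane (~215,178) and the empty one in the lower lane (~205,210). I'll confirm both in an enlarged crop.

```bash
cat > h.py <<'E'
import numpy as np,cv2
from rig import sense,capture,calibration,grasp_offset
from scipy.spatial.transform import Rotation as R
def ray(n,uv):
    c=calibration(n);uv=np.array(uv,float).reshape(-1,1,2)
    q=cv2.undistortPoints(uv,c["intrinsics"],c["dist"]).reshape(-1,2)
    T=c["world_from_camera"]
    d=np.c_[q[:,0],-q[:,1],-np.ones(len(q))]@T[:3,:3].T
    return T[:3,3],d
def plane(n,uv,z):
    o,d=ray(n,uv); return o+d*((z-o[2])/d[:,2])[:,None]
def cloud(n,d):
    v,u=np.mgrid[:420,:560]; o,r=ray(n,np.stack([u,v],-1).reshape(-1,2))
    P=(o+r*d.reshape(-1,1)).reshape(420,560,3); P[d==0]=np.nan; return P
def tool():
    s=sense(); q=s["ee_rot"]; return s["eef_pos"],R.from_quat([q[1],q[2],q[3],q[0]]).as_matrix(),s
def load(n):
    z=np.load(n); return z["p"],z["d"]
E
python3 - <<'E'
from h import *
p,d=load("pics/top0.npz")
a=cv2.resize(p[140:250,160:280],None,fx=3.3,fy=3.3,interpolation=cv2.INTER_CUBIC)
b=cv2.resize(p[170:260,290:400],None,fx=3.3,fy=3.3,interpolation=cv2.INTER_CUBIC)
h=max(a.shape[0],b.shape[0]);pad=lambda i:np.pad(i,((0,h-i.shape[0]),(0,0),(0,0)))
cv2.imwrite("pics/c1.png",np.hstack([pad(a),pad(b)])[:,:,::-1])
p2,d2=load("pics/scene0.npz")
a=cv2.resize(p2[150:320,170:380],None,fx=3.5,fy=3.5,interpolation=cv2.INTER_CUBIC)
cv2.imwrite("pics/c2.png",a[:,:,::-1])
P=cloud("top",d)
for uv in [(350,215),(305,200),(240,186),(260,185),(240,240),(150,170),(254,140),(337,163),(190,243)]:
    print(uv,P[uv[1],uv[0]].round(1))
# scanner mask
g=p.astype(int)
m=((g.sum(2)>260)).astype(np.uint8); m[:192]=0;m[238:]=0;m[:,:312]=0;m[:,384:]=0
n,l,s,c=cv2.connectedComponentsWithStats(m)
print(s,c)
E
```

```text
(350, 215) [ 507.1 -324.8   42.7]
(305, 200) [ 556.  -206.     4.7]
(240, 186) [585.5 -27.8  65.5]
(260, 185) [598.2 -79.6  15.5]
(240, 240) [444.1 -23.7  13.4]
(150, 170) [612.7 191.7 141.9]
(254, 140) [690.7 -69.5 135. ]
(337, 163) [ 644.8 -289.4   71.6]
(190, 243) [433.1 102.3  71.1]
[[     0      0    560    420 234847]
 [   321    206     21     23    302]
 [   342    210      8      8     51]] [[279.4186002  209.48957406]
 [331.62251656 216.88410596]
 [345.68627451 213.78431373]]
```

View pics/c1.png

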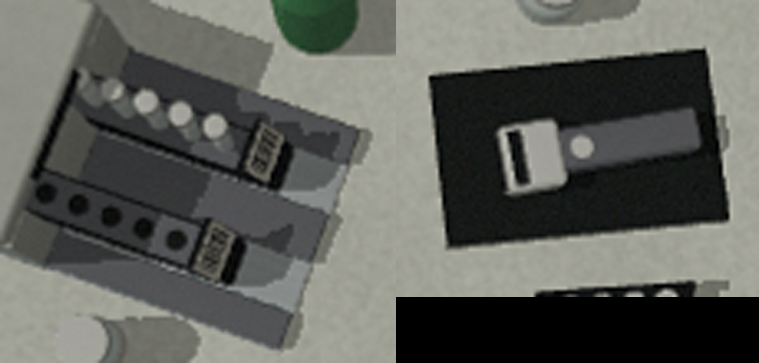

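View pics/c2.png

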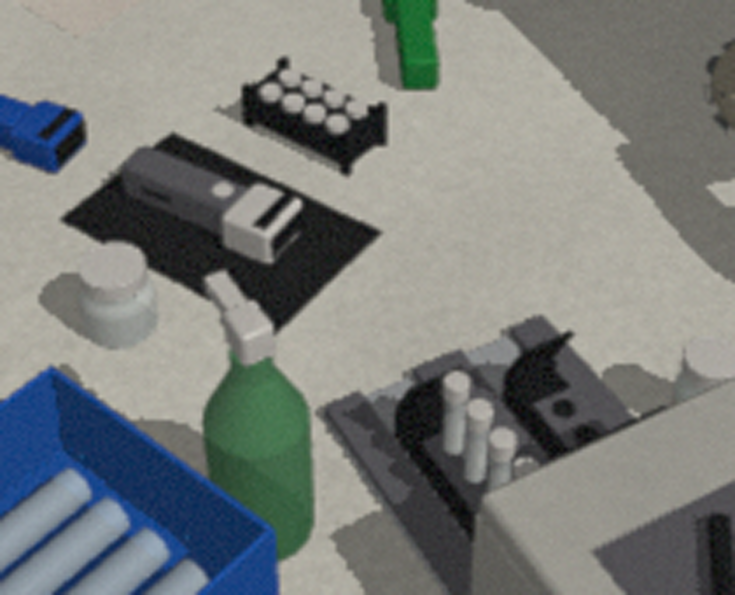

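The crop confirms it: white-headed grey scanner on the mat, window towards the left, and the tube carrier in the upper lane. Now the measurements.

```bash
python3 - <<'E'
from h import *
p,d=load("pics/top0.npz"); P=cloud("top",d); g=p.astype(int)
def rect(mask,nm,z):
    cs,_=cv2.findContours(mask.astype(np.uint8),cv2.RETR_EXTERNAL,cv2.CHAIN_APPROX_NONE)
    c=max(cs,key=cv2.contourArea).reshape(-1,2)
    w=plane("top",c,z)[:,:2]
    r=cv2.minAreaRect(w.astype(np.float32)); print(nm,r,cv2.boxPoints(r).round(1).tolist()); return r
Z=P[...,2];X=P[...,0];Y=P[...,1]
# mat: dark pixel hull
roi=np.zeros((420,560),bool);roi[178:250,292:398]=True
rect(roi&(g.sum(2)<110),"mat",3)
m=roi&(Z>25); print(m.sum(),np.nanmedian(Z[m])); rect(m,"scanner",41)
# by colour
m2=roi&(g.sum(2)>200)&(Z>15); rect(m2,"head?",41)
hd=m&(g.sum(2)>330); hn=m&(g.sum(2)<=330)
# housing top
m=(Z>135)&(Z<152)&(X>450)&(Y>20)&(Y<330); print(np.nanmedian(Z[m])); rect(m,"bay",144)
# caps
roi=np.zeros((420,560),bool);roi[150:200,180:235]=True
m=roi&(g.sum(2)>400)&(Z>90)
n,l,s,c=cv2.connectedComponentsWithStats(m.astype(np.uint8))
for i in range(1,n): print(s[i],c[i].round(1),plane("top",[c[i]],108)[0].round(1), np.nanmedian(Z[l==i]))
# plate
m=(Z>1.5)&(Z<25)&(X>430)&(Y>-140)&(Y<60)&(X<660);rect(m,"plate",9)
E
```

```text
mat ((515.316650390625, -316.7311706542969), (146.40318298339844, 238.15016174316406), 4.955860137939453) [[432.1000061035156, -204.39999389648438], [452.70001220703125, -441.70001220703125], [598.5, -429.0], [578.0, -191.8000030517578]]
940 41.480241054977
scanner ((511.4683532714844, -328.9637145996094), (56.43043518066406, 166.190185546875), 9.864582061767578) [[469.3999938964844, -251.89999389648438], [497.8999938964844, -415.70001220703125], [553.5, -406.0], [525.0, -242.3000030517578]]
head? ((511.35565185546875, -328.31561279296875), (56.43043518066406, 162.73202514648438), 9.864582061767578) [[469.6000061035156, -253.0], [497.5, -413.29998779296875], [553.0999755859375, -403.6000061035156], [525.2000122070312, -243.3000030517578]]
144.42348213274545
bay ((636.3236694335938, 241.2581329345703), (253.28903198242188, 200.85313415527344), 69.76190948486328) [[498.29998779296875, 157.1999969482422], [686.7000122070312, 87.69999694824219], [774.4000244140625, 325.29998779296875], [585.9000244140625, 394.79998779296875]]
[180 150   4   9  21] [181.  152.8] [666.6 122.9 108. ] 144.98374959626722
[194 166   3   4   9] [195.1 167.6] [626.6  85.3 108. ] 108.6927809641968
[201 168   6   6  32] [203.5 170.5] [618.6  63.4 108. ] 109.24498911918124
[211 171   7   7  34] [214.2 174.1] [608.8  35.5 108. ] 108.84450040306433
[222 175   6   7  32] [224.5 177.7] [599.    8.6 108. ] 108.19240765769553
plate ((545.6737060546875, -31.364212036132812), (185.47711181640625, 230.37744140625), 89.46356201171875) [[429.6000061035156, -123.0], [660.0, -125.19999694824219], [661.7000122070312, 60.29999923706055], [431.3999938964844, 62.400001525878906]]
```

```bash
cat >> h.py <<'E'
th=np.deg2rad(69.9); BX=np.array([np.cos(th),np.sin(th)]); BY=np.array([-BX[1],BX[0]]); BO=np.array([593.,124.])
def tobay(P): q=P[...,:2]-BO; return np.stack([q@BX,q@BY,P[...,2]],-1)
def frombay(x,y): return BO+x*BX+y*BY
E
python3 - <<'E'
from h import *
for n in("top","scene"):
    p,d=load(f"pics/{n}0.npz"); P=cloud(n,d); B=tobay(P); g=p.astype(int).sum(2)
    print(n)
    for y0 in(-45,45):
        m=(abs(B[...,1]-y0)<15)&(B[...,0]>-225)&(B[...,0]<-60)
        print(y0,[(int(x),B[...,2][m&(abs(B[...,0]-x)<2.5)].round(0).tolist()[:6]) for x in range(-215,-105,5)])
    # plate outline
    m=(B[...,2]>2)&(B[...,2]<20)&(abs(B[...,1])<130)&(B[...,0]>-260)&(B[...,0]<0)
    q=B[m]; print("plate ext",np.percentile(q[:,0],[.5,1,2]),np.percentile(q[:,1],[1,99]))
    # green spray
    gg=p.astype(int); m=(gg[...,1]>gg[...,0]+25)&(gg[...,1]>gg[...,2]+15)&(P[...,0]>600)
    q=P[m]; print("spray",m.sum(),np.nanpercentile(q,[2,50,98],axis=0).round(0).tolist())
p,d=load("pics/top0.npz"); P=cloud("top",d); g=p.astype(int).sum(2)
m=(P[...,2]>25)&(P[...,1]<-240)&(P[...,1]>-425)&(P[...,0]>450)&(P[...,0]<570)
q=P[m][:,:2]; c=q.mean(0); U,S,V=np.linalg.svd(q-c); dr=V[0]*np.sign(V[0][1]); nn=np.array([-dr[1],dr[0]])
for _ in range(3):
    s=(q-c)@dr; t=(q-c)@nn
    mids=[]
    for a in np.arange(s.min()+4,s.max()-4,6):
        k=abs(s-a)<5; mids.append((a,(t[k].min()+t[k].max())/2,np.ptp(t[k])))
    mids=np.array(mids); k=mids[:,2]<45; f=np.polyfit(mids[k,0],mids[k,1],1)
    c=c+nn*f[1]; dr=dr+nn*f[0]; dr/=np.linalg.norm(dr); nn=np.array([-dr[1],dr[0]])
s=(q-c)@dr
print(mids.round(1).tolist()); print("nose",c+dr*s.max(),"tail",c+dr*s.min(),"len",np.ptp(s),"dir",dr, np.degrees(np.arctan2(dr[1],dr[0])))
pos,Rm,s=tool(); print(Rm.round(3))
E
```

```text
top
-45 [(-215, [1.0, 0.0, -2.0, -4.0, 0.0, -1.0]), (-210, [5.0, -1.0, 3.0, 0.0, -3.0, 2.0]), (-205, [14.0, -1.0, 7.0, 4.0, 2.0, 1.0]), (-200, [5.0, 4.0, 7.0, 4.0, 5.0, 6.0]), (-195, [0.0, 2.0, 3.0, 8.0, 0.0, 6.0]), (-190, [5.0, 5.0, 5.0, 1.0, 3.0, 5.0]), (-185, [9.0, 5.0, 1.0, 5.0, 6.0, -1.0]), (-180, [5.0, 4.0, 8.0, 6.0, 6.0, 5.0]), (-175, [3.0, 4.0, 1.0, 5.0, 2.0, 5.0]), (-170, [4.0, 4.0, 5.0, 6.0, 6.0, 4.0]), (-165, [5.0, 7.0, 6.0, 5.0, 7.0, 8.0]), (-160, [37.0, 33.0, 29.0, 32.0, 20.0, 37.0]), (-155, [51.0, 48.0, 45.0, 33.0, 50.0, 45.0]), (-150, [62.0, 53.0, 54.0, 63.0, 52.0, 54.0]), (-145, [70.0, 74.0, 67.0, 62.0, 70.0, 65.0]), (-140, [78.0, 79.0, 83.0, 76.0, 71.0, 78.0]), (-135, [85.0, 88.0, 83.0, 81.0, 87.0, 85.0]), (-130, [86.0, 83.0, 88.0]), (-125, [39.0, 34.0, 41.0]), (-120, [38.0, 39.0, 36.0, 36.0, 42.0, 36.0]), (-115, [107.0, 110.0, 107.0, 106.0, 110.0, 111.0]), (-110, [111.0, 109.0, 111.0, 109.0, 111.0, 110.0])]
45 [(-215, [4.0, 3.0, -1.0, -2.0, 0.0, 4.0]), (-210, [-1.0, 3.0, 2.0, -1.0, -3.0, -0.0]), (-205, [5.0, 0.0, 8.0, -5.0, 0.0, 5.0]), (-200, [5.0, 7.0, 4.0, 2.0, 1.
[... 2785 characters left out ...]
.8], [-70.3, 0.3, 34.3], [-64.3, -0.1, 35.4], [-58.3, -0.1, 35.4], [-52.3, 0.4, 34.4], [-46.3, -0.1, 35.5], [-40.3, -0.2, 35.5], [-34.3, -0.3, 34.9], [-28.3, -0.7, 36.0], [-22.3, 0.5, 33.5], [-16.3, -0.1, 35.2], [-10.3, -0.3, 35.7], [-4.3, 0.1, 34.4], [1.7, -0.5, 35.3], [7.7, -0.4, 35.4], [13.7, 0.0, 35.0], [19.7, 1.2, 38.2], [25.7, -0.6, 55.1], [31.7, -0.9, 55.9], [37.7, -0.1, 55.2], [43.7, -0.3, 55.6], [49.7, -0.3, 55.6], [55.7, -0.1, 54.2], [61.7, -0.5, 55.2], [67.7, 0.7, 52.7]]
nose [ 498.09555806 -248.59821308] tail [ 524.94665271 -412.11593549] len 165.70765469502433 dir [-0.16203895  0.98678436] 99.32526412617312
[[-0.001 -0.937  0.349]
 [-0.001  0.349  0.937]
 [-1.     0.    -0.001]]
```

```bash
python3 -m jog '[{"linear":[0,-0.3,-0.2],"rotation":[0,0,0],"grip":0},{"linear":[0,-0.6,-0.44],"rotation":[0,0,0],"grip":0},{"linear":[0,-0.93,-0.68],"rotation":[0,0,0],"grip":0},{"linear":[0,-0.93,-0.68],"rotation":[0,0,0],"grip":0},{"linear":[0,-0.93,-0.68],"rotation":[0,0,0],"grip":0},{"linear":[0,-0.93,-0.68],"rotation":[0,0,0],"grip":0},{"linear":[0,-0.93,-0.68],"rotation":[0,0,0],"grip":0},{"linear":[0,-0.93,-0.68],"rotation":[0,0,0],"grip":0},{"linear":[0,-0.93,-0.68],"rotation":[0,0,0],"grip":0},{"linear":[0,-0.93,-0.68],"rotation":[0,0,0],"grip":0},{"linear":[0,-0.93,-0.68],"rotation":[0,0,0],"grip":0},{"linear":[0,-0.93,-0.68],"rotation":[0,0,0],"grip":0}]'
cat >> h.py <<'E'
def go(target,Rt=None):
    pos,Rm,s=tool()
    out=Rm.T@(np.array(target)-pos)/300
    print("t",round(float(s["time_s"]),2),"pos",pos.round(1),"linear",out.round(3),"force",s["force"].round(1),"grip",round(float(s["grip_width"]),3))
    if Rt is not None: print("rot",(R.from_matrix(Rm.T@Rt).as_rotvec()/0.5).round(3))
E
python3 -c "
from h import *
print(frombay(-205,-45)); go([*frombay(-205,-45),231]);print(tool()[1].round(3))"
```

```text
time_s: 1.1
eef_pos: [372.9, 203.8, 230.8]
ee_rot: [0.58, -0.404, 0.581, 0.404]
force: [0.1, 0.2, 0.9]
grip_width: 0.003
[564.80900395 -83.97900794]
t 1.1 pos [372.9 203.8 230.8] linear [-0.001 -0.934 -0.676] force [0.1 0.2 0.9] grip 0.003
[[-0.001 -0.937  0.349]
 [-0.001  0.349  0.937]
 [-1.     0.001 -0.001]]
```

```bash
python3 -m jog '[{"linear":[0,-0.3,-0.22],"rotation":[0,0,0],"grip":0},{"linear":[0,-0.6,-0.44],"rotation":[0,0,0],"grip":0},{"linear":[0,-0.934,-0.676],"rotation":[0,0,0],"grip":0},{"linear":[0,-0.934,-0.676],"rotation":[0,0,0],"grip":0},{"linear":[0,-0.934,-0.676],"rotation":[0,0,0],"grip":0},{"linear":[0,-0.934,-0.676],"rotation":[0,0,0],"grip":0},{"linear":[0,-0.934,-0.676],"rotation":[0,0,0],"grip":0},{"linear":[0,-0.934,-0.676],"rotation":[0,0,0],"grip":0},{"linear":[0,-0.934,-0.676],"rotation":[0,0,0],"grip":0},{"linear":[0,-0.934,-0.676],"rotation":[0,0,0],"grip":0},{"linear":[0,-0.934,-0.676],"rotation":[0,0,0],"grip":0},{"linear":[0.4,-0.934,-0.676],"rotation":[0,0,0],"grip":0},{"linear":[0.5,-0.934,-0.676],"rotation":[0,0,0],"grip":0},{"linear":[0.5,-0.934,-0.676],"rotation":[0,0,0],"grip":0},{"linear":[0.5,-0.934,-0.676],"rotation":[0,0,0],"grip":0},{"linear":[0.5,-0.934,-0.676],"rotation":[0,0,0],"grip":0}]'
python3 - <<'E'
from h import *
go([*frombay(-205,-45),21])
for n in("scene","top"):
    p,d=capture(n); cv2.imwrite(f"pics/{n}1.png",cv2.resize(p[120:280,150:390],None,fx=3,fy=3)[:,:,::-1]); np.savez(f"pics/{n}1.npz",p=p,d=d)
E
```

```text
time_s: 2.43
eef_pos: [561.5, -80.9, 76.2]
ee_rot: [0.578, -0.401, 0.583, 0.407]
force: [0.9, 0.6, -0.2]
grip_width: 0.0
t 2.43 pos [561.5 -80.9  76.2] linear [ 0.184 -0.016 -0.006] force [ 0.9  0.6 -0.2] grip 0.0
```

View pics/scene1.png

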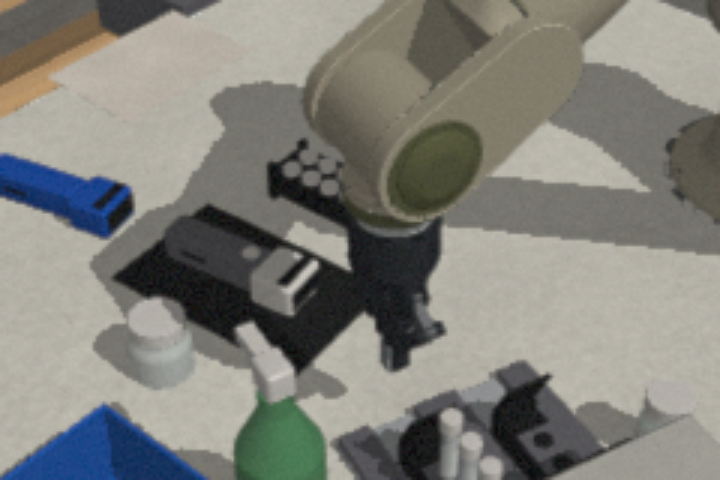

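View pics/top1.png

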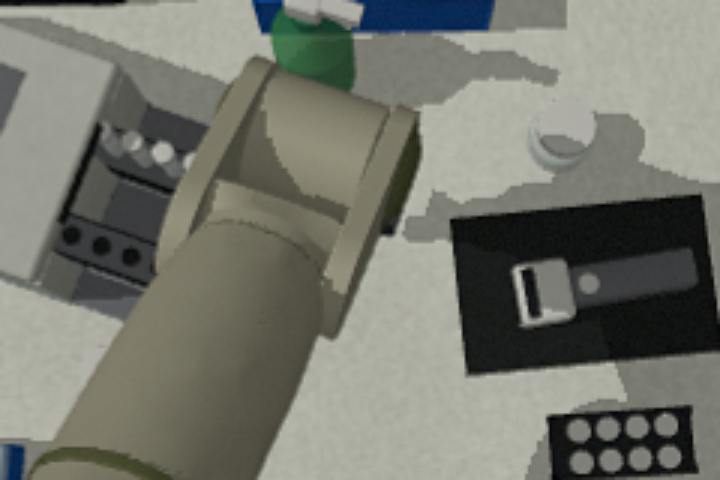

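```bash
python3 - <<'E'
from h import *
for n in("scene","top"):
    p,d=load(f"pics/{n}1.npz");P0=cloud(n,load(f"pics/{n}0.npz")[1]);P=cloud(n,d)
    m=(abs(P-P0).max(-1)>30)&(P[...,2]>60)&(P[...,0]>450)&(P[...,0]<800)
    B=tobay(P[m]); 
    for lo,hi in((60,150),(150,200),(200,240),(240,280),(280,330),(330,400)):
        q=B[(B[:,2]>lo)&(B[:,2]<hi)]
        if len(q)>8: print(n,lo,hi,len(q),"bayx",np.percentile(q[:,0],[1,99]).round(),"bayy",np.percentile(q[:,1],[1,99]).round(), "worldx max",np.percentile(P[m][(P[m][:,2]>lo)&(P[m][:,2]<hi)][:,0],99).round())
    g=p.astype(int);
    gg=load(f"pics/{n}0.npz")[0].astype(int); m=(P0[...,2]>100)&(P0[...,0]>640)&(P0[...,1]<-10)&(P0[...,1]>-140)&(P0[...,0]<780)
    B=tobay(P0[m]); print("spray bay",[ (z,np.percentile(B[abs(B[:,2]-z)<15],[2,98],axis=0)[:,:2].round().tolist()) for z in(115,145,175,205) if (abs(B[:,2]-z)<15).sum()>5])
E
```

```text
scene 60 150 213 bayx [-247. -159.] bayy [-58. -33.] worldx max 588.0
scene 150 200 318 bayx [-250. -141.] bayy [-62. -31.] worldx max 593.0
scene 200 240 342 bayx [-211. -164.] bayy [-80. -18.] worldx max 602.0
scene 240 280 342 bayx [-218. -164.] bayy [-82. -18.] worldx max 604.0
scene 280 330 643 bayx [-251. -132.] bayy [-89.  26.] worldx max 625.0
scene 330 400 3550 bayx [-259. -133.] bayy [-88.  74.] worldx max 623.0
spray bay [(115, [[-144.0, -218.0], [-99.0, -153.0]]), (145, [[-148.0, -212.0], [-105.0, -157.0]]), (175, [[-153.0, -198.0], [-118.0, -170.0]]), (205, [[-180.0, -195.0], [-120.0, -172.0]])]
top 150 200 29 bayx [-266. -255.] bayy [-54. -31.] worldx max 552.0
top 280 330 12 bayx [-274. -263.] bayy [-55.  20.] worldx max 550.0
top 330 400 2557 bayx [-272. -146.] bayy [-84.  31.] worldx max 614.0
spray bay [(115, [[-172.0, -193.0], [-104.0, -148.0]]), (145, [[-166.0, -192.0], [-108.0, -154.0]]), (175, [[-173.0, -186.0], [-123.0, -167.0]]), (205, [[-183.0, -193.0], [-124.0, -171.0]])]
```

```bash
python3 - <<'E'
from h import *
pos,Rm,s=tool(); c=tobay(np.array([[561.5,-80.9,76.2]]))[0];print(c)
for n in("scene",):
    p,d=load(f"pics/{n}1.npz");P0=cloud(n,load(f"pics/{n}0.npz")[1]);P=cloud(n,d)
    m=(abs(P-P0).max(-1)>30)&(P[...,2]>60)&(P[...,0]>450)&(P[...,0]<800)
    B=tobay(P[m])-c
    for lo in range(-10,200,10):
        q=B[(B[:,2]>lo)&(B[:,2]<lo+10)]
        if len(q)>8: print(lo,len(q),"x",np.percentile(q[:,0],[3,97]).round(),"y",np.percentile(q[:,1],[3,97]).round())
E
```

```text
[-203.24569263  -40.83440248   76.2       ]
0 9 x [-2. 11.] y [-11.   7.]
10 23 x [-3. 14.] y [-11.   6.]
20 27 x [-3. 15.] y [-11.   6.]
30 15 x [-5. 13.] y [-12.  -6.]
40 19 x [-22.  28.] y [-14.   4.]
50 51 x [-31.  36.] y [-13.   7.]
60 42 x [-41.  44.] y [-17.   7.]
70 60 x [-49.  50.] y [-18.  -5.]
80 62 x [-41.  62.] y [-18.   9.]
90 93 x [-9. 62.] y [-20.   9.]
100 70 x [-8. 48.] y [-21.   3.]
110 49 x [16. 41.] y [-13.   7.]
120 23 x [32. 39.] y [-13.   7.]
130 91 x [-2. 38.] y [-38.  19.]
140 98 x [-3. 38.] y [-39.  20.]
150 103 x [-6. 38.] y [-39.  18.]
160 110 x [ 0. 37.] y [-39.  17.]
170 142 x [-10.  36.] y [-38.  22.]
180 30 x [-2. 34.] y [-41.   4.]
190 85 x [-14.  40.] y [-42.  -5.]
```

```bash
J='x'; python3 -m jog '[{"linear":[0,0,0],"rotation":[0.25,0,0],"grip":0},{"linear":[0,0,0],"rotation":[0.5,0,0],"grip":0},{"linear":[0,0,0],"rotation":[0.75,0,0],"grip":0},{"linear":[0,0,0],"rotation":[1,0,0],"grip":0},{"linear":[0,0,0],"rotation":[1,0,0],"grip":0}]' >/dev/null; python3 -m jog '[{"linear":[0,0,0],"rotation":[0.25,0,0],"grip":0},{"linear":[0,0,0],"rotation":[0.5,0,0],"grip":0},{"linear":[0,0,0],"rotation":[0.75,0,0],"grip":0},{"linear":[0,0,0],"rotation":[1,0,0],"grip":0},{"linear":[0,0,0],"rotation":[1,0,0],"grip":0}]' >/dev/null;  python3 -m jog '[{"linear":[0,0,0],"rotation":[0.25,0,0],"grip":0},{"linear":[0,0,0],"rotation":[0.5,0,0],"grip":0},{"linear":[0,0,0],"rotation":[0.75,0,0],"grip":0},{"linear":[0,0,0],"rotation":[1,0,0],"grip":0},{"linear":[0,0,0],"rotation":[1,0,0],"grip":0},{"linear":[0,0,0],"rotation":[1,0,0],"grip":0}]'
cat >> h.py <<'E'
def down(yaw): # tool z at yaw (rad)
    z=np.array([np.cos(yaw),np.sin(yaw),0]);x=np.array([0,0,-1.]);return np.stack([x,np.cross(z,x),z],1)
E
python3 - <<'E'
from h import *
go([*frombay(-205,-45),20],down(th-np.pi/2)); print(sense()["joints"].round(2),tool()[1].round(2))
E
```

```text
time_s: 3.87
eef_pos: [567.2, -81.9, 88.0]
ee_rot: [0.703, 0.097, 0.697, -0.099]
force: [0.0, 0.4, 0.5]
grip_width: -0.002
t 3.87 pos [567.2 -81.9  88. ] linear [ 0.227 -0.009 -0.008] force [0.  0.4 0.5] grip -0.002
rot [0.145 0.018 0.002]
[-0.35  0.56  1.53 -0.    1.05 -0.07] [[ 0.01  0.27  0.96]
 [-0.    0.96 -0.27]
 [-1.   -0.    0.01]]
```

```bash
python3 -m jog '[{"linear":[0.05,-0.009,-0.008],"rotation":[0.145,0.018,0],"grip":0},{"linear":[0.12,-0.009,-0.008],"rotation":[0.145,0.018,0],"grip":0},{"linear":[0.18,-0.009,-0.008],"rotation":[0.145,0.018,0],"grip":0},{"linear":[0.227,-0.009,-0.008],"rotation":[0.145,0.018,0],"grip":0},{"linear":[0.227,-0.009,-0.008],"rotation":[0.145,0.018,0],"grip":0},{"linear":[0.227,-0.009,-0.008],"rotation":[0.145,0.018,0],"grip":0}]'
python3 - <<'E'
from h import *
go([*frombay(-180,-45),20],down(th-np.pi/2)); 
p,d=capture("scene");cv2.imwrite("pics/s2.png",cv2.resize(p[150:310,200:400],None,fx=3.5,fy=3.5)[:,:,::-1])
E
```

```text
time_s: 4.37
eef_pos: [564.8, -84.0, 20.2]
ee_rot: [0.696, 0.122, 0.697, -0.122]
force: [0.5, 0.8, -0.1]
grip_width: 0.001
t 4.37 pos [564.8 -84.   20.2] linear [0.001 0.083 0.   ] force [ 0.5  0.8 -0.1] grip 0.001
rot [ 0.009 -0.     0.002]
```

View pics/s2.png

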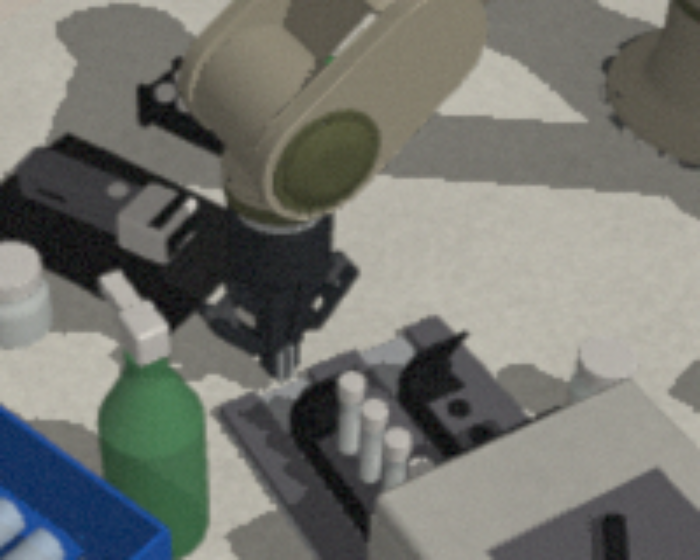

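```bash
python3 -m jog '[{"linear":[0,0.03,0],"rotation":[0,0,0],"grip":0},{"linear":[0,0.06,0],"rotation":[0,0,0],"grip":0},{"linear":[0,0.08,0],"rotation":[0,0,0],"grip":0},{"linear":[0,0.10,0],"rotation":[0,0,0],"grip":0},{"linear":[0,0.12,0],"rotation":[0,0,0],"grip":0},{"linear":[0,0.14,0],"rotation":[0,0,0],"grip":0},{"linear":[0,0.16,0],"rotation":[0,0,0],"grip":0},{"linear":[0,0.18,0],"rotation":[0,0,0],"grip":0},{"linear":[0,0.20,0],"rotation":[0,0,0],"grip":0},{"linear":[0,0.22,0],"rotation":[0,0,0],"grip":0},{"linear":[0,0.24,0],"rotation":[0,0,0],"grip":0},{"linear":[0,0.26,0],"rotation":[0,0,0],"grip":0},{"linear":[0,0.28,0],"rotation":[0,0,0],"grip":0},{"linear":[0,0.30,0],"rotation":[0,0,0],"grip":0},{"linear":[0,0.30,0],"rotation":[0,0,0],"grip":0}]'
python3 - <<'E'
from h import *
s=sense();print(tobay(s["eef_pos"][None]),s["force"])
p,d=capture("scene");cv2.imwrite("pics/s3.png",cv2.resize(p[150:310,200:400],None,fx=3.5,fy=3.5)[:,:,::-1])
E
```

```text
time_s: 5.67
eef_pos: [596.1, 1.7, 20.7]
ee_rot: [0.697, 0.122, 0.696, -0.122]
force: [-0.2, -0.4, 0.9]
grip_width: 0.001
[[-113.74960585  -44.96379207   20.73999458]] [-0.23788735 -0.43387922  0.87290751]
```

View pics/s3.png

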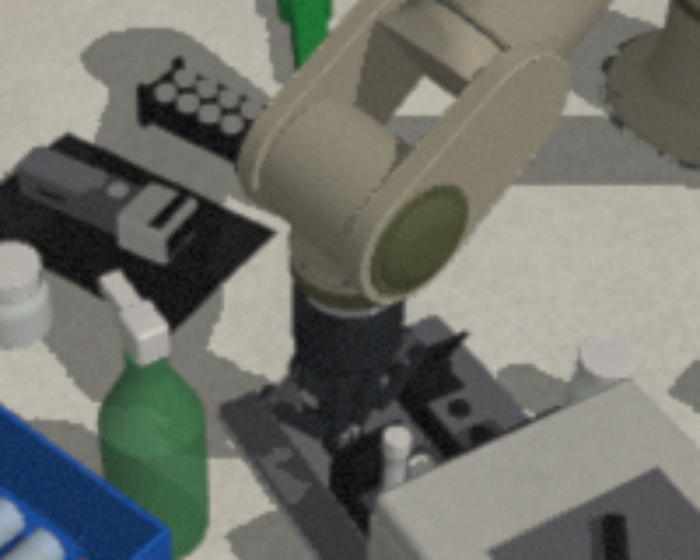

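```bash
for i in 1; do python3 -m jog '[{"linear":[0,0.01,0],"rotation":[0,0,0],"grip":0},{"linear":[0,0.02,0],"rotation":[0,0,0],"grip":0},{"linear":[0,0.03,0],"rotation":[0,0,0],"grip":0},{"linear":[0,0.04,0],"rotation":[0,0,0],"grip":0}]'; python3 -m jog '[{"linear":[0,0.01,0],"rotation":[0,0,0],"grip":0},{"linear":[0,0.02,0],"rotation":[0,0,0],"grip":0},{"linear":[0,0.02,0],"rotation":[0,0,0],"grip":0}]'; done
```

```text
time_s: 6.05
eef_pos: [600.0, 12.8, 20.5]
ee_rot: [0.697, 0.122, 0.696, -0.122]
force: [-1.4, -1.2, -0.5]
grip_width: 0.002
time_s: 6.3
eef_pos: [602.2, 19.0, 20.4]
ee_rot: [0.697, 0.122, 0.696, -0.122]
force: [-0.5, 0.6, 0.3]
grip_width: 0.0
```

```bash
python3 -m jog '[{"linear":[0,0.01,0],"rotation":[0,0,0],"grip":0},{"linear":[0,0.02,0],"rotation":[0,0,0],"grip":0}]'; python3 -m jog '[{"linear":[0,0.01,0],"rotation":[0,0,0],"grip":0},{"linear":[0,0.02,0],"rotation":[0,0,0],"grip":0}]'
```

```text
time_s: 6.47
eef_pos: [604.3, 24.9, 20.4]
ee_rot: [0.697, 0.122, 0.696, -0.122]
force: [-0.2, -0.8, 0.2]
grip_width: -0.001
time_s: 6.63
eef_pos: [606.4, 30.8, 20.5]
ee_rot: [0.697, 0.122, 0.696, -0.122]
force: [-0.7, -1.3, 0.0]
grip_width: 0.0
```

```bash
python3 -m jog '[{"linear":[0,0.01,0],"rotation":[0,0,0],"grip":0}]'; python3 -m jog '[{"linear":[0,0.01,0],"rotation":[0,0,0],"grip":0},{"linear":[0,0.01,0],"rotation":[0,0,0],"grip":0}]'
```

```text
time_s: 6.72
eef_pos: [607.5, 33.9, 20.4]
ee_rot: [0.697, 0.122, 0.696, -0.122]
force: [-0.4, -0.8, 0.7]
grip_width: 0.0
time_s: 6.88
eef_pos: [608.7, 37.5, 20.4]
ee_rot: [0.697, 0.122, 0.696, -0.122]
force: [-0.2, 0.1, 0.7]
grip_width: -0.004
```

```bash
python3 -m jog '[{"linear":[0,0.01,0],"rotation":[0,0,0],"grip":0},{"linear":[0,0.01,0],"rotation":[0,0,0],"grip":0}]'
```

```text
time_s: 7.05
eef_pos: [609.9, 40.8, 20.4]
ee_rot: [0.697, 0.122, 0.696, -0.122]
force: [0.0, 0.0, -0.5]
grip_width: 0.001
```

```bash
python3 -m jog '[{"linear":[0,0.01,0],"rotation":[0,0,0],"grip":0},{"linear":[0,0.01,0],"rotation":[0,0,0],"grip":0}]'; python3 - <<'E'
from h import *
s=sense();print(tobay(s["eef_pos"][None]),s["force"])
for n in("scene","top"):
    p,d=capture(n);np.savez(f"pics/{n}4.npz",p=p,d=d)
    cv2.imwrite(f"pics/{n}4.png",cv2.resize(p[130:310,200:400] if n=="scene" else p[120:260,130:300],None,fx=3.3,fy=3.3)[:,:,::-1])
E
```

```text
time_s: 7.22
eef_pos: [611.0, 44.1, 20.4]
ee_rot: [0.697, 0.122, 0.696, -0.122]
force: [-0.4, -0.4, 0.4]
grip_width: -0.001
[[-68.86513525 -44.36264008  20.3973671 ]] [-0.38259291 -0.38993004  0.3926098 ]
```

View pics/scene4.png

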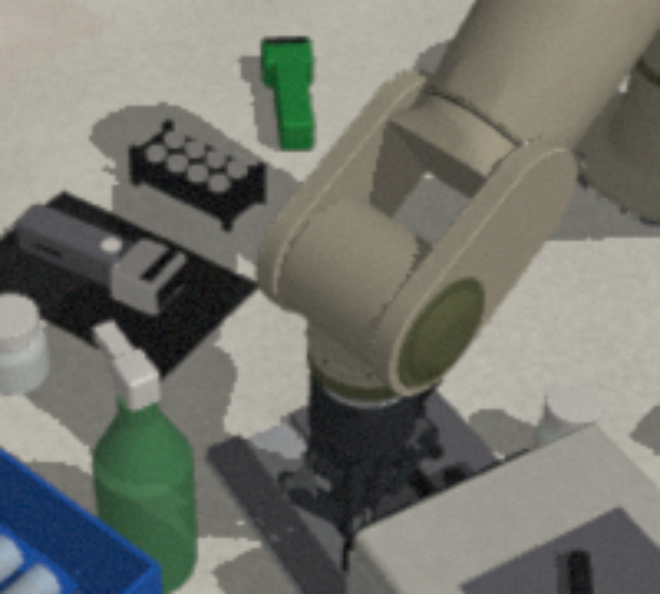

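View pics/top4.png

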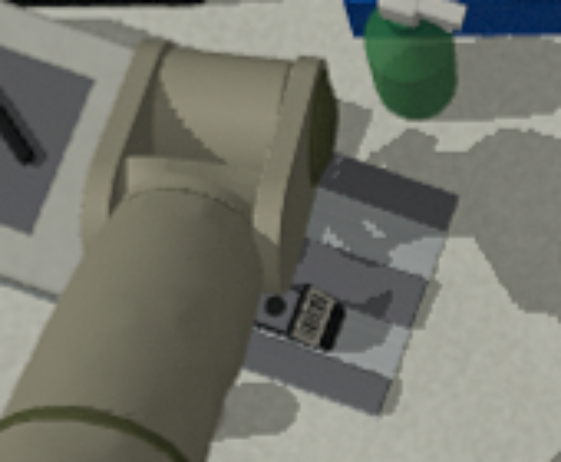

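```bash
python3 -m jog '[{"linear":[0,0.01,0],"rotation":[0,0,0],"grip":0},{"linear":[0,0.01,0],"rotation":[0,0,0],"grip":0}]'; python3 -c "
from h import *
print(sense()['tau'],sense()['wrist_torque'])"
```

```text
time_s: 7.48
eef_pos: [611.6, 45.8, 20.4]
ee_rot: [0.697, 0.121, 0.697, -0.122]
force: [-3.4, -6.5, 1.8]
grip_width: -0.001
[ 4.22438353e+00 -5.38314342e+01 -2.21588713e+01  1.39671586e+00
 -5.58613110e-01  5.23027545e-02] [-1.14718889  0.52350179 -0.00824553]
```

```bash
python3 -m jog '[{"linear":[0,0.01,0],"rotation":[0,0,0],"grip":0},{"linear":[0,0.01,0],"rotation":[0,0,0],"grip":0}]'; python3 -c "
from h import *
print(sense()['tau'],sense()['wrist_torque'],sense()['force'])"
```

```text
time_s: 7.65
eef_pos: [611.7, 45.9, 20.4]
ee_rot: [0.696, 0.119, 0.698, -0.124]
force: [-7.8, -16.7, 4.5]
grip_width: 0.003
[ 10.14657766 -52.52411485 -23.11147392   3.49800646  -1.5185798
   0.07830313] [-2.67912506  1.32531172 -0.03209884] [ -7.75063755 -16.71764572   4.47560283]
```

```bash
python3 -m jog '[{"linear":[0,0,0],"rotation":[0,0,0],"grip":0},{"linear":[0,0,0],"rotation":[0,0,0],"grip":0},{"linear":[0,0,0],"rotation":[0,0,0],"grip":0},{"linear":[0,-0.03,0],"rotation":[0,0,0],"grip":0},{"linear":[0,-0.08,0],"rotation":[0,0,0],"grip":0},{"linear":[0,-0.15,0],"rotation":[0,0,0],"grip":0},{"linear":[0,-0.25,0],"rotation":[0,0,0],"grip":0},{"linear":[-0.13,-0.35,0],"rotation":[0,0,0],"grip":0},{"linear":[-0.26,-0.45,0],"rotation":[0,0,0],"grip":0},{"linear":[-0.39,-0.6,0],"rotation":[0,0,0],"grip":0},{"linear":[-0.52,-0.75,0],"rotation":[0,0,0],"grip":0},{"linear":[-0.65,-0.9,0],"rotation":[0,0,0],"grip":0},{"linear":[-0.65,-1,0],"rotation":[0,0,0],"grip":0},{"linear":[-0.65,-1,0],"rotation":[0,0,0],"grip":0},{"linear":[-0.65,-1,0],"rotation":[0,0,0],"grip":85},{"linear":[-0.65,-1,0],"rotation":[0,0,0],"grip":85}]'
python3 - <<'E'
from h import *
# scanner: origin 80 behind nose; grasp at scanner x=-10
nose=np.array([498.1,-248.6]);dr=np.array([-.162,.987]); g=nose-90*dr; print("grasp xy",g)
go([*g,211],down(np.arctan2(dr[1],dr[0])-np.pi/2)); print(sense()["joints"].round(2))
for n in("scene","top"):
    p,d=capture(n);np.savez(f"pics/{n}5.npz",p=p,d=d)
    P=cloud(n,d);B=tobay(P)
    for y0 in(-45,45):
        m=(abs(B[...,1]-y0)<15)
        print(n,y0,[(int(x),np.median(B[...,2][m&(abs(B[...,0]-x)<1.5)]).round(0)) for x in range(-160,-20,4)])
    cv2.imwrite(f"pics/{n}5.png",cv2.resize(p[130:310,200:400] if n=="scene" else p[120:260,130:300],None,fx=3.3,fy=3.3)[:,:,::-1])
E
```

```text
time_s: 8.98
eef_pos: [510.1, -237.9, 219.1]
ee_rot: [0.696, 0.12, 0.696, -0.126]
force: [-0.8, 0.7, 0.5]
grip_width: 0.268
grasp xy [ 512.68 -337.43]
t 8.98 pos [ 510.1 -237.9  219.1] linear [ 0.03  -0.309  0.122] force [-0.8  0.7  0.5] grip 0.268
rot [-1.023 -0.002  0.017]
[-0.64  0.4   1.4  -0.01  1.33 -0.29]
scene -45 [(-160, np.float64(4.0)), (-156, np.float64(5.0)), (-152, np.float64(4.0)), (-148, np.float64(5.0)), (-144, np.float64(5.0)), (-140, np.float64(4.0)), (-136, np.float64(4.0)), (-132, np.float64(5.0)), (-128, np.float64(5.0)), (-124, np.float64(3.0)), (-120, np.float64(5.0)), (-116, np.float64(4.0)), (-112, np.float64(3.0)), (-108, np.float64(4.0)), (-104, np.float64(4.0)), (-100, np.float64(4.0)), (-96, np.float64(5.0)), (-92, np.float64(4.0)), (-88, np.float64(4.0)), (-84, np.float64(4.0)), (-80, np.float64(4.0)), (-76, np.float64(3.0)), (-72, np.float64(4.0)), (-68, np.float64(4.0)), (-64, np.float64(nan)), (-60, np.float64(4.0)), (-56, np.float64(nan)), (-52, np.float64(nan)), (-48, np.float64(nan)), (-44, np.float64(nan)), (-40, np.float64(nan)), (-36, np.float6
[... 1229 characters left out ...]
-120, np.float64(5.0)), (-116, np.float64(4.0)), (-112, np.float64(6.0)), (-108, np.float64(4.0)), (-104, np.float64(5.0)), (-100, np.float64(3.0)), (-96, np.float64(4.0)), (-92, np.float64(4.0)), (-88, np.float64(4.0)), (-84, np.float64(5.0)), (-80, np.float64(5.0)), (-76, np.float64(5.0)), (-72, np.float64(3.0)), (-68, np.float64(4.0)), (-64, np.float64(4.0)), (-60, np.float64(6.0)), (-56, np.float64(29.0)), (-52, np.float64(42.0)), (-48, np.float64(53.0)), (-44, np.float64(63.0)), (-40, np.float64(71.0)), (-36, np.float64(79.0)), (-32, np.float64(85.0)), (-28, np.float64(83.0)), (-24, np.float64(nan))]
  return _methods._mean(a, axis=axis, dtype=dtype,
  ret = ret.dtype.type(ret / rcount)
```

View pics/top5.png

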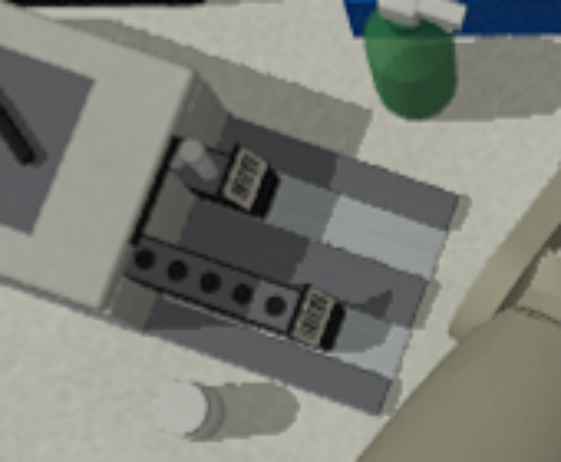

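```bash
python3 -m jog '[{"linear":[0.03,-0.1,0.05],"rotation":[-0.25,0,0],"grip":85},{"linear":[0.03,-0.2,0.1],"rotation":[-0.5,0,0],"grip":85},{"linear":[0.03,-0.309,0.122],"rotation":[-0.75,0,0.017],"grip":85},{"linear":[0.03,-0.309,0.122],"rotation":[-1,0,0.017],"grip":85},{"linear":[0.03,-0.309,0.122],"rotation":[-1,0,0.017],"grip":85},{"linear":[0.03,-0.309,0.122],"rotation":[-1,0,0.017],"grip":85},{"linear":[0.03,-0.309,0.122],"rotation":[-1,0,0.017],"grip":85},{"linear":[0.03,-0.309,0.122],"rotation":[-1,0,0.017],"grip":85}]'
python3 - <<'E'
from h import *
go([512.7,-337.4,60],down(np.arctan2(.987,-.162)-np.pi/2))
E
```

```text
time_s: 9.75
eef_pos: [514.0, -332.9, 208.4]
ee_rot: [0.704, -0.053, 0.706, 0.056]
force: [0.2, 0.6, -0.5]
grip_width: 0.998
t 9.75 pos [ 514.  -332.9  208.4] linear [ 0.494 -0.016 -0.005] force [ 0.2  0.6 -0.5] grip 0.998
rot [-0.018 -0.007 -0.008]
```

```bash
python3 -m jog '[{"linear":[0.13,-0.016,-0.005],"rotation":[-0.018,-0.007,-0.008],"grip":85},{"linear":[0.26,-0.016,-0.005],"rotation":[-0.018,-0.007,-0.008],"grip":85},{"linear":[0.38,-0.016,-0.005],"rotation":[-0.018,-0.007,-0.008],"grip":85},{"linear":[0.45,-0.016,-0.005],"rotation":[-0.018,-0.007,-0.008],"grip":85},{"linear":[0.494,-0.016,-0.005],"rotation":[-0.018,-0.007,-0.008],"grip":85},{"linear":[0.494,-0.016,-0.005],"rotation":[-0.018,-0.007,-0.008],"grip":85}]'
python3 - <<'E'
from h import *
go([512.7,-337.4,6],down(np.arctan2(.987,-.162)-np.pi/2))
for n in("scene","top"):
    p,d=capture(n);np.savez(f"pics/{n}6.npz",p=p,d=d)
    cv2.imwrite(f"pics/{n}6.png",cv2.resize(p[130:280,160:330] if n=="scene" else p[150:270,280:420],None,fx=4,fy=4)[:,:,::-1])
E
```

```text
time_s: 10.25
eef_pos: [511.7, -335.4, 57.1]
ee_rot: [0.703, -0.056, 0.706, 0.059]
force: [-0.2, 0.3, -0.2]
grip_width: 0.997
t 10.25 pos [ 511.7 -335.4   57.1] linear [ 0.17  -0.008  0.003] force [-0.2  0.3 -0.2] grip 0.997
rot [-0.001 -0.007 -0.009]
```

View pics/scene6.png

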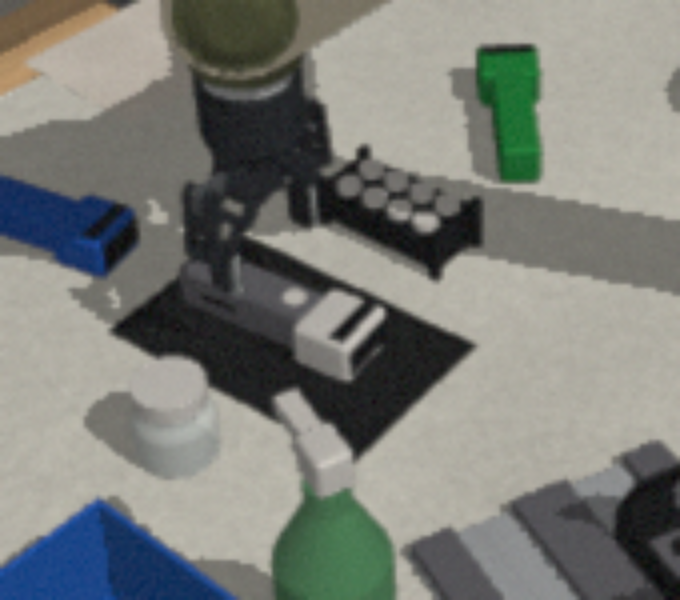

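```bash
python3 -m jog '[{"linear":[0.05,-0.008,0.003],"rotation":[0,-0.007,-0.009],"grip":85},{"linear":[0.1,-0.008,0.003],"rotation":[0,-0.007,-0.009],"grip":85},{"linear":[0.15,-0.008,0.003],"rotation":[0,-0.007,-0.009],"grip":85},{"linear":[0.17,-0.008,0.003],"rotation":[0,-0.007,-0.009],"grip":85},{"linear":[0.17,-0.008,0.003],"rotation":[0,-0.007,-0.009],"grip":85},{"linear":[0.17,-0.008,0.003],"rotation":[0,-0.007,-0.009],"grip":50},{"linear":[0.17,-0.008,0.003],"rotation":[0,-0.007,-0.009],"grip":40},{"linear":[0.17,-0.008,0.003],"rotation":[0,-0.007,-0.009],"grip":20},{"linear":[0.17,-0.008,0.003],"rotation":[0,-0.007,-0.009],"grip":20},{"linear":[0.17,-0.008,0.003],"rotation":[0,-0.007,-0.009],"grip":20},{"linear":[0.17,-0.008,0.003],"rotation":[0,-0.007,-0.009],"grip":20},{"linear":[0.17,-0.008,0.003],"rotation":[0,-0.007,-0.009],"grip":20}]' 60
```

```text
time_s: 11.35
eef_pos: [514.8, -339.6, 10.7]
ee_rot: [0.707, -0.059, 0.703, 0.055]
force: [0.2, 0.7, 5.8]
grip_width: 0.412
```

```bash
python3 -c "
from h import *
pos,Rm,s=tool();print(pos,Rm.round(4).tolist());np.savez('grasp.npz',pos=pos,R=Rm)"
python3 -m jog '[{"linear":[-0.04,0,0],"rotation":[0,0,0],"grip":20},{"linear":[-0.1,0,0],"rotation":[0,0,0],"grip":20},{"linear":[-0.2,0,0],"rotation":[0,0,0],"grip":20},{"linear":[-0.3,0,0],"rotation":[0,0,0],"grip":20},{"linear":[-0.4,0,0],"rotation":[0,0,0],"grip":20},{"linear":[-0.5,0,0],"rotation":[0,0,0],"grip":20},{"linear":[-0.6,0,0],"rotation":[0,0,0],"grip":20},{"linear":[-0.6,0,0],"rotation":[0,0,0],"grip":20},{"linear":[-0.6,0,0],"rotation":[0,0,0],"grip":20}]'
python3 - <<'E'
from h import *
go([512.7,-337.4,6]);print(tool()[1].round(3))
for n in("scene","top"):
    p,d=capture(n);np.savez(f"pics/{n}7.npz",p=p,d=d)
    cv2.imwrite(f"pics/{n}7.png",cv2.resize(p[80:280,160:360] if n=="scene" else p[150:270,280:420],None,fx=3,fy=3)[:,:,::-1])
E
```

```text
[ 514.81147885 -339.61587779   10.72471269] [[0.0057, -0.1617, 0.9868], [-0.0055, 0.9868, 0.1618], [-1.0, -0.0064, 0.0047]]
time_s: 12.1
eef_pos: [514.0, -338.8, 192.5]
ee_rot: [0.707, -0.06, 0.702, 0.054]
force: [-0.4, -0.7, -2.3]
grip_width: 0.414
t 12.1 pos [ 514.  -338.8  192.5] linear [ 0.622  0.011 -0.008] force [-0.4 -0.7 -2.3] grip 0.414
[[ 0.008 -0.162  0.987]
 [-0.008  0.987  0.162]
 [-1.    -0.009  0.006]]
```

View pics/scene7.png

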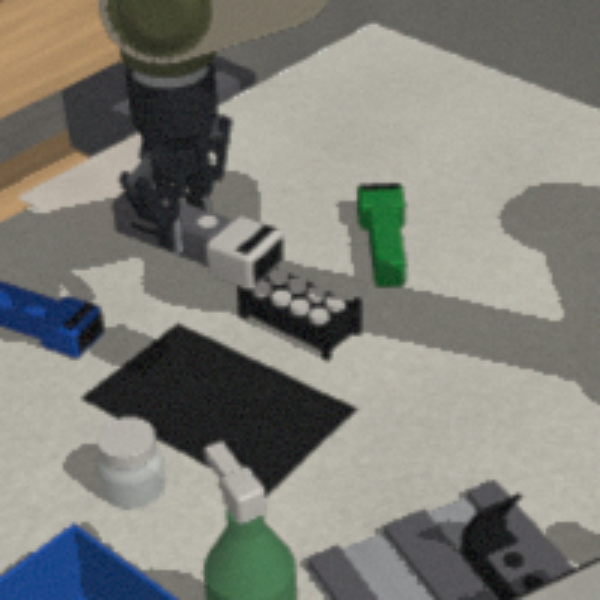

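View pics/top7.png

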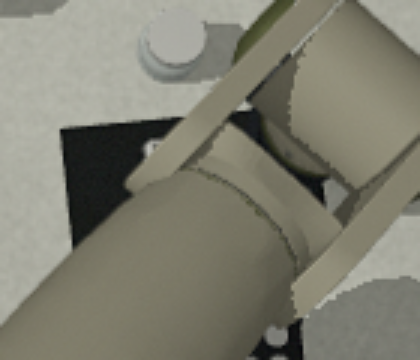

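```bash
cat >> h.py <<'E'
def scanpose(dist=100,pitch=25,xl=-43.5,back=0):
    p=np.deg2rad(pitch); a=np.r_[BX*np.cos(p),-np.sin(p)]; zs=np.r_[BX*np.sin(p),np.cos(p)]
    L=np.r_[frombay(xl,-45),64.]; o=L-a*(80+dist+back)-19*zs
    Rt=np.stack([-zs,a,-np.cross(zs,a)],1); return o-Rt@[7.7,12.45,0],Rt
E
python3 - <<'E'
from h import *
t,Rt=scanpose(); print(t,np.linalg.det(Rt)); go(t,Rt)
E
```

```text
[ 558.72811062 -100.59582994  135.09160648] 1.0
t 12.2 pos [ 513.3 -338.1  189.6] linear [0.179 0.758 0.277] force [ 0.3  0.  -1.2] grip 0.41
rot [ 1.008  0.232 -0.846]
```

```bash
python3 -m jog '[{"linear":[0.01,0.06,0.02],"rotation":[0.1,0.02,-0.08],"grip":20},{"linear":[0.03,0.15,0.05],"rotation":[0.2,0.05,-0.17],"grip":20},{"linear":[0.05,0.23,0.08],"rotation":[0.3,0.07,-0.25],"grip":20},{"linear":[0.07,0.3,0.11],"rotation":[0.4,0.09,-0.34],"grip":20},{"linear":[0.09,0.38,0.14],"rotation":[0.5,0.12,-0.42],"grip":20},{"linear":[0.11,0.46,0.17],"rotation":[0.6,0.14,-0.51],"grip":20},{"linear":[0.12,0.53,0.19],"rotation":[0.7,0.16,-0.6],"grip":20},{"linear":[0.14,0.6,0.22],"rotation":[0.8,0.19,-0.68],"grip":20},{"linear":[0.16,0.68,0.25],"rotation":[0.9,0.21,-0.76],"grip":20},{"linear":[0.175,0.73,0.27],"rotation":[0.97,0.225,-0.82],"grip":20},{"linear":[0.179,0.758,0.277],"rotation":[1,0.232,-0.846],"grip":20},{"linear":[0.179,0.758,0.277],"rotation":[1,0.232,-0.846],"grip":20},{"linear":[0.179,0.758,0.277],"rotation":[1,0.232,-0.846],"grip":20}]'
python3 - <<'E'
from h import *
t,Rt=scanpose(); go(t,Rt)
for n in("scene","top"):
    p,d=capture(n);np.savez(f"pics/{n}8.npz",p=p,d=d)
    cv2.imwrite(f"pics/{n}8.png",cv2.resize(p[100:300,200:400] if n=="scene" else p[130:270,180:320],None,fx=3,fy=3)[:,:,::-1])
E
```

```text
time_s: 13.28
eef_pos: [558.3, -100.3, 134.0]
ee_rot: [0.653, -0.032, 0.708, -0.269]
force: [-0.7, -1.0, -0.1]
grip_width: 0.411
t 13.28 pos [ 558.3 -100.3  134. ] linear [-0.003 -0.002  0.002] force [-0.7 -1.  -0.1] grip 0.411
rot [ 0.012 -0.001 -0.   ]
```

View pics/scene8.png

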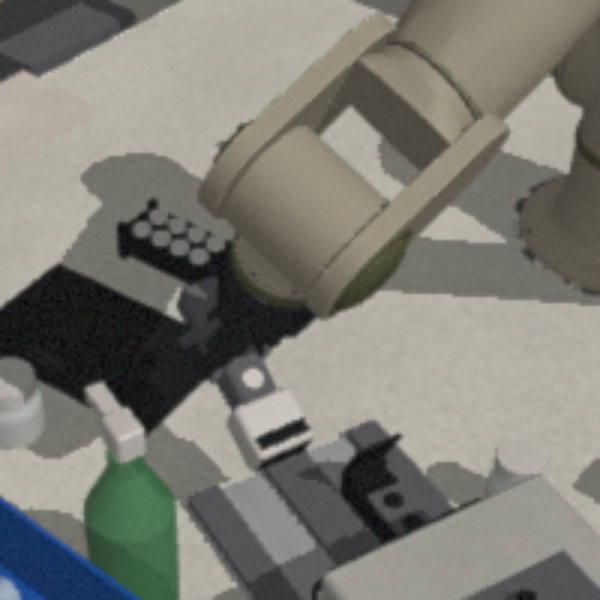

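View pics/top8.png

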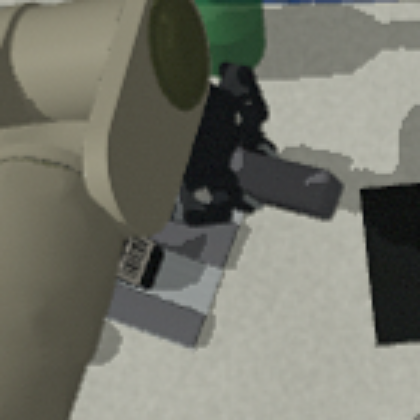

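```bash
python3 -m jog '[{"linear":[0,0,0],"rotation":[0,0,0],"grip":20},{"linear":[0,0,0],"rotation":[0,0,0],"grip":20},{"linear":[0,0,0],"rotation":[0,0,0],"grip":20},{"linear":[0,0,0],"rotation":[0,0,0],"grip":20},{"linear":[0,0,0],"rotation":[0,0,0],"grip":20},{"linear":[0,0,0],"rotation":[0,0,0],"grip":20},{"linear":[0,0,0],"rotation":[0,0,0],"grip":20},{"linear":[0,0,0],"rotation":[0,0,0],"grip":20},{"linear":[0,0,0],"rotation":[0,0,0],"grip":20},{"linear":[0,0,0],"rotation":[0,0,0],"grip":20},{"linear":[0,0,0],"rotation":[0,0,0],"grip":20},{"linear":[0,0,0],"rotation":[0,0,0],"grip":20},{"linear":[0,0,0],"rotation":[0,0,0],"grip":20},{"linear":[0,0,0],"rotation":[0,0,0],"grip":20},{"linear":[0,0,0],"rotation":[0,0,0],"grip":20},{"linear":[0,0,0],"rotation":[0,0,0],"grip":20}]'
python3 - <<'E'
from h import *
pos,Rm,s=tool(); print(s["time_s"],s["dq"].round(4))
t,Rt=scanpose();L=np.r_[frombay(-43.5,-45),64]; Rl=np.stack([Rt[:,1],-Rt[:,2],-Rt[:,0]],1)
def show(nm,q):
    # predicted-scanner coords from tool pose
    Rs=np.stack([Rm[:,1],-Rm[:,2],-Rm[:,0]],1); o=pos+Rm@[7.7,12.45,0]
    print(nm,"label in predicted scanner frame",(Rs.T@(L-o)).round(1)); return (q-o)@Rs
for n in("scene","top"):
    p,d=capture(n); P=cloud(n,d)
    S=show(n,P.reshape(-1,3)).reshape(P.shape)
    m=(S[...,2]>30)&(S[...,2]<46)&(abs(S[...,1])<40)&(S[...,0]>-95)&(S[...,0]<90)
    for x0 in range(-90,90,12):
        k=m&(abs(S[...,0]-x0)<6); q=S[k]
        if len(q)>5: print(x0,len(q),"y",np.percentile(q[:,1],[2,98]).round(1),"z med",np.median(q[:,2]).round(1))
E
```

```text
time_s: 14.72
eef_pos: [558.4, -101.3, 134.8]
ee_rot: [0.653, -0.031, 0.707, -0.27]
force: [-0.8, 0.1, -1.0]
grip_width: 0.413
14.7167 [ 0.0016 -0.0005 -0.0004  0.0001  0.0005  0.0011]
scene label in predicted scanner frame [180.6  -0.8  19.5]
-78 53 y [-17.8  12.5] z med 36.9
-66 47 y [-18.9   6.7] z med 37.9
-54 31 y [-19.    1.6] z med 37.3
-6 70 y [-32.1  23. ] z med 38.1
6 64 y [-18.3  14.9] z med 38.3
18 66 y [-17.7  15.1] z med 38.6
30 80 y [-25.   21.7] z med 37.7
42 98 y [-27.7  23.7] z med 38.8
54 105 y [-26.9  25.2] z med 38.8
66 102 y [-27.3  25. ] z med 39.7
78 81 y [-25.9  23.4] z med 37.3
top label in predicted scanner frame [180.6  -0.8  19.5]
-90 22 y [-14.6  13. ] z med 33.6
-78 71 y [-17.   16.3] z med 37.1
-66 65 y [-16.5  16.4] z med 38.0
-54 64 y [-17.2  16.9] z med 37.4
-42 65 y [-17.2  16.5] z med 37.3
-30 79 y [-23.5  21.2] z med 37.8
-18 77 y [-29.1  29.8] z med 38.2
-6 47 y [-20.1   8.9] z med 38.5
```

```bash
python3 -m jog '[{"linear":[0,0,0],"rotation":[0,0,0],"grip":20},{"linear":[0,0,0],"rotation":[0,0,0],"grip":20},{"linear":[0,0,0],"rotation":[0,0,0],"grip":20},{"linear":[0,0,0],"rotation":[0,0,0],"grip":20},{"linear":[0,0,0],"rotation":[0,0,0],"grip":20},{"linear":[0,0,0],"rotation":[0,0,0],"grip":20},{"linear":[0,0,0],"rotation":[0,0,0],"grip":20},{"linear":[0,0,0],"rotation":[0,0,0],"grip":20},{"linear":[0,0,0],"rotation":[0,0,0],"grip":20},{"linear":[0,0,0],"rotation":[0,0,0],"grip":20},{"linear":[0,0,0],"rotation":[0,0,0],"grip":20},{"linear":[0,0,0],"rotation":[0,0,0],"grip":20}]'
python3 - <<'E'
from h import *
z=np.load('grasp.npz'); pos=z['pos'].copy(); pos[2]=110
print(pos); go(pos,z['R'])
t=tool()[0]; go((t+pos)/2+[0,0,40])
E
```

```text
time_s: 15.82
eef_pos: [558.4, -101.4, 134.8]
ee_rot: [0.653, -0.031, 0.707, -0.27]
force: [0.0, 0.2, -2.5]
grip_width: 0.412
[ 514.81147885 -339.61587779  110.        ]
t 15.82 pos [ 558.4 -101.4  134.8] linear [ 0.411 -0.687  0.134] force [ 0.   0.2 -2.5] grip 0.412
rot [-1.    -0.237  0.842]
t 15.82 pos [ 558.4 -101.4  134.8] linear [ 0.085 -0.4    0.067] force [ 0.   0.2 -2.5] grip 0.412
```

```bash
python3 -m jog '[{"linear":[-0.02,-0.08,0.01],"rotation":[-0.1,-0.02,0.08],"grip":20},{"linear":[0.02,-0.18,0.03],"rotation":[-0.2,-0.05,0.17],"grip":20},{"linear":[0.05,-0.27,0.05],"rotation":[-0.3,-0.07,0.25],"grip":20},{"linear":[0.085,-0.4,0.067],"rotation":[-0.4,-0.09,0.34],"grip":20},{"linear":[0.14,-0.45,0.08],"rotation":[-0.5,-0.12,0.42],"grip":20},{"linear":[0.2,-0.5,0.09],"rotation":[-0.6,-0.14,0.51],"grip":20},{"linear":[0.25,-0.55,0.1],"rotation":[-0.7,-0.17,0.59],"grip":20},{"linear":[0.3,-0.6,0.11],"rotation":[-0.8,-0.19,0.67],"grip":20},{"linear":[0.36,-0.65,0.12],"rotation":[-0.9,-0.21,0.76],"grip":20},{"linear":[0.411,-0.687,0.134],"rotation":[-1,-0.237,0.842],"grip":20},{"linear":[0.411,-0.687,0.134],"rotation":[-1,-0.237,0.842],"grip":20},{"linear":[0.411,-0.687,0.134],"rotation":[-1,-0.237,0.842],"grip":20},{"linear":[0.411,-0.687,0.134],"rotation":[-1,-0.237,0.842],"grip":20}]'
python3 - <<'E'
from h import *
z=np.load('grasp.npz'); pos=z['pos'].copy(); pos[2]=13
go(pos,z['R'])
E
```

```text
time_s: 16.9
eef_pos: [514.9, -339.2, 110.2]
ee_rot: [0.706, -0.059, 0.703, 0.055]
force: [0.9, -0.8, -1.3]
grip_width: 0.411
t 16.9 pos [ 514.9 -339.2  110.2] linear [ 0.324  0.001 -0.002] force [ 0.9 -0.8 -1.3] grip 0.411
rot [-0.001 -0.001  0.001]
```

```bash
python3 -m jog '[{"linear":[0.06,0,-0.002],"rotation":[0,0,0],"grip":20},{"linear":[0.13,0,-0.002],"rotation":[0,0,0],"grip":20},{"linear":[0.2,0,-0.002],"rotation":[0,0,0],"grip":20},{"linear":[0.26,0,-0.002],"rotation":[0,0,0],"grip":20},{"linear":[0.29,0,-0.002],"rotation":[0,0,0],"grip":20},{"linear":[0.31,0,-0.002],"rotation":[0,0,0],"grip":20},{"linear":[0.324,0,-0.002],"rotation":[0,0,0],"grip":20},{"linear":[0.324,0,-0.002],"rotation":[0,0,0],"grip":20},{"linear":[0.324,0,-0.002],"rotation":[0,0,0],"grip":20}]'
```

```text
time_s: 17.65
eef_pos: [515.3, -340.1, 13.9]
ee_rot: [0.707, -0.06, 0.703, 0.055]
force: [-1.0, 0.1, -0.5]
grip_width: 0.41
```

```bash
python3 -m jog '[{"linear":[0.005,0,0],"rotation":[0,0,0],"grip":20},{"linear":[0.01,0,0],"rotation":[0,0,0],"grip":20},{"linear":[0.011,0,0],"rotation":[0,0,0],"grip":20},{"linear":[0.011,0,0],"rotation":[0,0,0],"grip":20}]'
python3 -m jog '[{"linear":[0,0,0],"rotation":[0,0,0],"grip":37},{"linear":[0,0,0],"rotation":[0,0,0],"grip":40},{"linear":[0,0,0],"rotation":[0,0,0],"grip":50},{"linear":[0,0,0],"rotation":[0,0,0],"grip":65},{"linear":[0,0,0],"rotation":[0,0,0],"grip":75},{"linear":[0,0,0],"rotation":[0,0,0],"grip":75},{"linear":[-0.03,0,0],"rotation":[0,0,0],"grip":75},{"linear":[-0.08,0,0],"rotation":[0,0,0],"grip":75},{"linear":[-0.15,0,0],"rotation":[0,0,0],"grip":75},{"linear":[-0.25,0,0],"rotation":[0,0,0],"grip":75},{"linear":[-0.4,0,0],"rotation":[0,0,0],"grip":75},{"linear":[-0.55,0,0],"rotation":[0,0,0],"grip":75},{"linear":[-0.7,0,0],"rotation":[0,0,0],"grip":75},{"linear":[-0.7,-0.2,0],"rotation":[0,0,0],"grip":75},{"linear":[-0.7,-0.4,0],"rotation":[0,0,0],"grip":75},{"linear":[-0.7,-0.6,-0.1],"rotation":[0,0,0],"grip":75},{"linear":[-0.7,-0.6,-0.3],"rotation":[0,0,0],"grip":75},{"linear":[-0.7,-0.6,-0.5],"rotation":[0,0,0],"grip":75},{"linear":[-0.7,-0.6,-0.5],"rotation":[0,0,0],"grip":75},{"linear":[-0.7,-0.6,-0.5],"rotation":[0,0,0],"grip":75}]'
python3 - <<'E'
from h import *
print(sense()["dq"].round(3))
for n in("scene","top"):
    p,d=capture(n);np.savez(f"pics/{n}9.npz",p=p,d=d); cv2.imwrite(f"pics/{n}9.png",p[:,:,::-1])
E
```

```text
time_s: 17.98
eef_pos: [515.4, -340.2, 10.8]
ee_rot: [0.707, -0.06, 0.703, 0.055]
force: [0.8, 0.2, -0.4]
grip_width: 0.414
time_s: 19.65
eef_pos: [391.6, -542.2, 222.0]
ee_rot: [0.707, -0.059, 0.703, 0.054]
force: [0.1, -0.9, -0.2]
grip_width: 0.879
[-0.435 -0.141  0.222  0.018 -0.085 -0.439]
```

View pics/scene9.png

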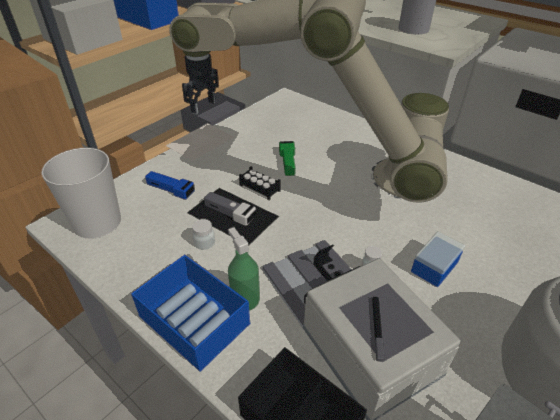

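View pics/top9.png

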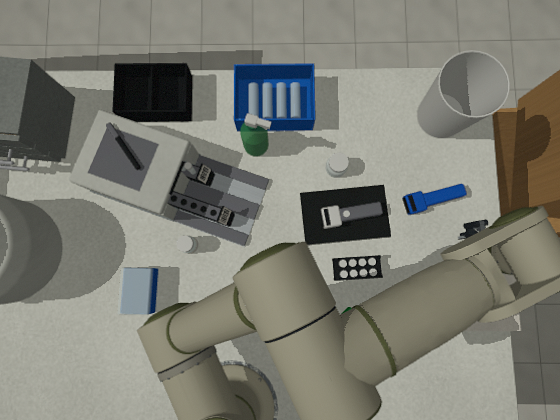

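```bash
python3 -m jog '[{"linear":[0,0,0],"rotation":[0,0,0],"grip":75},{"linear":[0,0,0],"rotation":[0,0,0],"grip":75},{"linear":[0,0,0],"rotation":[0,0,0],"grip":75},{"linear":[0,0,0],"rotation":[0,0,0],"grip":75},{"linear":[0,0,0],"rotation":[0,0,0],"grip":75},{"linear":[0,0,0],"rotation":[0,0,0],"grip":75}]'
python3 - <<'E'
from h import *
p,d=capture("top");P=cloud("top",d);g=p.astype(int)
m=(P[...,2]>25)&(P[...,1]<-235)&(P[...,1]>-430)&(P[...,0]>450)&(P[...,0]<570)
q=P[m][:,:2]; r=cv2.minAreaRect(q.astype(np.float32)); print("scanner",r,cv2.boxPoints(r).round(0).tolist(),np.median(P[m][:,2]))
A=np.c_[q,np.ones(len(q))];f=np.linalg.lstsq(A,P[m][:,2],rcond=None)[0];print("tilt",f[:2])
c=np.array([515.3,-316.7]);a=np.deg2rad(94.96);mx=np.array([np.cos(a),np.sin(a)]);my=np.array([-mx[1],mx[0]])
b=cv2.boxPoints(r);print("in mat",((b-c)@np.c_[mx,my]).round(0).tolist())
for k in("pics/top0.npz","pics/top5.npz",None):
    D=d if k is None else load(k)[1]; B=tobay(cloud("top",D))
    o=[]
    for y0 in(-45,45):
        mm=(abs(B[...,1]-y0)<15)&(B[...,2]>45)&(B[...,2]<75)&(B[...,0]>-170)&(B[...,0]<-20)
        q=B[mm]; o.append((q[:,0]-(q[:,2]-64)*np.tan(np.deg2rad(25))).mean().round(2) if len(q)<400 else np.median(q[:,0]))
    print(k,"panel x tube,spare",o)
s=sense();print(s["dq"].round(4),s["time_s"])
E
```

```text
time_s: 20.25
eef_pos: [391.9, -542.3, 222.3]
ee_rot: [0.707, -0.059, 0.703, 0.053]
force: [0.1, 0.0, -0.6]
grip_width: 0.877
scanner ((514.1719970703125, -330.9375), (56.22068405151367, 164.7391357421875), 9.672846794128418) [[473.0, -254.0], [500.0, -417.0], [556.0, -407.0], [528.0, -245.0]] 41.339543346202845
tilt [0.03620985 0.00379078]
in mat [[66.0, 37.0], [-98.0, 24.0], [-94.0, -32.0], [70.0, -19.0]]
pics/top0.npz panel x tube,spare [np.float64(-108.23), np.float64(-135.65)]
pics/top5.npz panel x tube,spare [np.float64(-43.02), np.float64(-135.48)]
None panel x tube,spare [np.float64(-42.81), np.float64(-135.51)]
[-0.0036 -0.0014  0.0006  0.0024 -0.0009 -0.0011] 20.3
```

```bash
python3 -c "
from rig import finish_job
print(finish_job())"
```

```text
the job is handed in; nothing more can be done
None
```

The job is done and handed in at about 20 s on the robot's clock; no verdict was reported.

- **Carrier:** I pushed the tube carrier along its lane until it stalled at about 18 N with no further movement. The stall puts the nose about 134 mm behind the mouth by touch and the camera puts it about 132 mm. Those two readings disagree by about 2 mm, and both lie slightly past the quoted 130 mm limit, which I take as bay-origin error. The carrier's panel was in the same place on the last check (-43.0, then -42.8 mm).
- **Scan:** I held the scanner square to the label for about 2.5 s. From the tool pose, the window was 100.6 mm away and the line of sight within 1 mm of the label's centre. Camera points on the scanner agreed with that pose to about 2 mm.
- **Scanner return:** I laid it back on the mat. Its top is at 41.3 mm (41.5 at the start), it is the right way up, and both ends are inside the mat limits (x -98 to +70, y -32 to +37 mm). A rough plane fit gave 0.036 rad of tilt; the limit is 0.1, and I put it down to edge pixels.
- **Rest of the bench:** The empty carrier moved less than 0.2 mm. I only checked the bystanders by eye in the last pictures, where they look unmoved. The arm was at rest and clear of everything.

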